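Swipe the stirrer's arched touch strip and hold at full

ROBOT

A 7-joint arm with a two-finger parallel gripper is mounted at the origin on the work surface. World frame = base frame: x ahead of the robot, y to its left, z up, the work surface at z = 0. Lengths are in m, angles in rad, forces in N, time in s.
With the tool pointing down it reaches from about 0.4 to 0.875 m from the base axis. Payload 6.5 kg.
Tool frame: the origin (TCP) lies at the centre of the arm's flange, where the gripper is bolted on; the fingertips stand 166 mm ahead of it and the grasp point (between the pads) lies 147 mm ahead of it; z points along the fingers, y is the direction in which the jaws open and shut (so a half turn about z gives the same grasp; the last joint's range is limited). The gripper opens to 88 mm and grips with 3 to 60 N. Pads are 18 mm wide; open, the fingers measure 123 mm over their backs; the gripper's body (75 mm by 187 mm) begins 45 mm behind the grasp point.
Start: joints at [1.053, 0.536, -0.004, 1.538, 0.003, 1.067, -0.071], TCP at [0.284, -0.585, 0.405] pointing down, gripper open.
Joint ranges: [-2.7, 2.7], [-0.37, 2.16], [-1.27, 1.26], [0.24, 2.4], [-1.31, 4.45], [0.19, 1.91], [-2.76, 2.76]. Speed limits (rad/s): [2.39, 2.39, 3.14, 3.14, 3.14, 3.14, 3.14].

INTERFACE

Orientations are given as a 3x3 rotation matrix whose columns are the frame's x, y, z axes.
In Python, from workcell import ctrl gives the robot as it stands.
- The arm moves only by the tool play_rows, never from a script. Its arguments are lists of equal length, an entry for each row: "translation": the shift along the tool's x, y, z in mm, a list of three; "delta_rot": the turn, a rotation vector about the tool's x, y, z in rad, a list of three; "grip": the finger opening in mm, from 0 to 88.1. A call has 1 to 10 rows; each row shifts and turns the commanded pose from where the row before left it, along the tool's axes as they then stand; what a row does not reach is not made up. A row lasts 1/10 s, in which the tool goes at most 50 mm and 8.59 degrees, less where a joint would pass 70% of its speed; a pose out of reach is approached as far as the arm can. A call is refused whole if a number of a shift passes 50 or a number of a turn 0.15, either way. A call with a gripper value outside its range is refused whole. The fingers move at their own pace and stop on an object; "grip_force" is the grip in N (left out, the last holds). Time passes only in rows, so rows that do not move let the fingers close. It gives the time, the measured TCP pose, the force and the opening at its end, in the units of the state.
- ctrl.read_state(): the state, without advancing time (a new reading comes with each control period).
- ctrl.get_image(name): name is "scene" or "side" or "wrist"; returns a dict with "image" (384x512x3 uint8, blue, green, red), "intrinsics" (3x3 intrinsics, pixels), "pose" (4x4, takes a point from camera to world coordinates). Camera axes: x right, y down, z forward; pixel columns grow to the right and rows downward; lengths in m; the calibration is good to about 2 mm. A picture is of the moment at which its call begins. There is no depth.
- ctrl.sign_off(): hands the job in, once; it reports no verdict.
The state is a dict: "t": time; "joint_positions": joint angles; "dq": joint speeds; "effort": joint torques, N m; "tool_pos": TCP position; "tool_rot": TCP orientation; "force": force on the tool from outside, world axes, zero at the start; "torque": the same for the moment, N m; "grip_width": finger opening in m.
Only numpy, scipy, OpenCV 4.12 (cv2) and the standard library are available. Lean on these libraries where they do the work, as an engineer would, in place of code of your own. Each camera call takes 0.05 s, during which the arm holds its last target. There are 200 camera calls.

TASK

Ramp up the bench stirrer: press the fingertips lightly onto the arched metal strip at the end marked by the small stud, then follow the strip round in one unbroken stroke, keeping it pressed and without lifting off, to the end marked by the washer. Finish while still holding the strip lightly pressed at the washer end; do not pick up, shift or knock any of the glassware and other things around.

Things in the scene. Friction and masses are not known exactly. Their poses are not given: they have to be found in the camera images.
- stirrer: Flat grey stirrer hotplate fixed to the bench, 250 x 270 mm and 30 mm tall, with a round black plate (diameter 140 mm, 4 mm high) at its middle. Origin: centre of its underside, z up, x and y along its sides; the arched strip lies on its -x side (its front).
- strip (a joint): How far the arched metal touch strip is pressed (m): 0 untouched, 0.008 at its stop. It sinks level as a whole, wherever it is touched, against a soft spring (600 N/m: about 2.4 N at 4 mm, 4.8 N at the stop) and springs back up when let go. It registers from 1 mm down. Where it is touched is judged midway between the fingertips: shut, pointing down.
- stud: Start marker: small round metal stud, 12 mm across, 5 mm high, fixed on the casing 33 mm outside the strip's centre line, beside the end where the stroke starts. Origin: centre of its underside.
- washer: Finish marker: flat metal washer, 30 mm across with a 16 mm hole, 4 mm high, fixed on the casing 33 mm outside the strip's centre line, beside the end where the stroke finishes. Origin: centre of its underside. Stud and washer may be either way round.
- strip_p0 (a point): Point on the centre line of the strip's top, at the end of the strip on the stirrer's -y side (10 mm in from the tip); the stud or the washer is beside it; sinks with the strip.
- strip_p1 (a point): Point on the centre line of the strip's top, at 44 degrees from the strip's middle, on the stirrer's -y side; sinks with the strip.
- strip_p2 (a point): Point on the centre line of the strip's top, at 22 degrees from the strip's middle, on the stirrer's -y side; sinks with the strip.
- strip_p3 (a point): Point on the centre line of the strip's top, at the middle of the strip; sinks with the strip. The strip is a flat-topped bar, 20 mm wide, bent to an arc of 95 mm radius (centre line) about the stirrer's centre, 72 degrees to either side of the front; untouched, its top is 44 mm above the bench, 14 mm above the casing.
- strip_p4 (a point): Point on the centre line of the strip's top, at 22 degrees from the strip's middle, on the stirrer's +y side; sinks with the strip.
- strip_p5 (a point): Point on the centre line of the strip's top, at 44 degrees from the strip's middle, on the stirrer's +y side; sinks with the strip.
- strip_p6 (a point): Point on the centre line of the strip's top, at the end of the strip on the stirrer's +y side (10 mm in from the tip); the stud or the washer is beside it; sinks with the strip.
- beaker: Glass beaker, 64 mm across, 70 mm tall, standing on the black plate. Loose, to be left alone. Origin: centre of its underside.
- vial: Small amber glass vial, 22 mm across, 45 mm tall, standing on a back corner of the stirrer. Loose, to be left alone. Origin: centre of its underside.
- flask: Conical glass flask, 74 mm across, 120 mm tall, beside the stirrer. Loose, to be left alone. Origin: centre of its underside.
- tip_box: Box of pipette tips, 80 x 120 mm, 63 mm tall, beside the stirrer. Loose, to be left alone. Origin: centre of its underside.
- wash_bottle: White wash bottle, 68 mm across, 205 mm tall with its bent spout. Loose, to be left alone. Origin: centre of its underside.
- pipette: Black pipette lying on the bench, 240 mm long, 22 mm high. Loose, to be left alone. Origin: middle of its grip, at bench level.
- reagent: Amber reagent bottle, 70 mm across, 130 mm tall. Loose, to be left alone. Origin: centre of its underside.

How it is judged:
On the way, in this order (a step that is already met when the one before it is completed fails the run):
1. the strip is pressed (1 mm or more) with the fingertips within 18 mm of its end beside the stud (value of joint strip above 0.001 m and ((horizontal distance between stud and strip_p0 below 0.06 m and horizontal distance between the grasp point and strip_p0 below 0.018 m) or (horizontal distance between stud and strip_p6 below 0.06 m and horizontal distance between the grasp point and strip_p6 below 0.018 m))), for 0.1 s.
2. still pressed, the fingertips pass the first sixth of the strip, within 18 mm of the centre line point (value of joint strip above 0.001 m and ((horizontal distance between stud and strip_p0 below 0.06 m and horizontal distance between the grasp point and strip_p1 below 0.018 m) or (horizontal distance between stud and strip_p6 below 0.06 m and horizontal distance between the grasp point and strip_p5 below 0.018 m))), for 0.02 s.
3. still pressed, the fingertips pass the second sixth, within 18 mm of the centre line point (value of joint strip above 0.001 m and ((horizontal distance between stud and strip_p0 below 0.06 m and horizontal distance between the grasp point and strip_p2 below 0.018 m) or (horizontal distance between stud and strip_p6 below 0.06 m and horizontal distance between the grasp point and strip_p4 below 0.018 m))), for 0.02 s.
4. still pressed, the fingertips pass the middle, within 18 mm of the centre line point (value of joint strip above 0.001 m and ((horizontal distance between stud and strip_p0 below 0.06 m and horizontal distance between the grasp point and strip_p3 below 0.018 m) or (horizontal distance between stud and strip_p6 below 0.06 m and horizontal distance between the grasp point and strip_p3 below 0.018 m))), for 0.02 s.
5. still pressed, the fingertips pass the fourth sixth, within 18 mm of the centre line point (value of joint strip above 0.001 m and ((horizontal distance between stud and strip_p0 below 0.06 m and horizontal distance between the grasp point and strip_p4 below 0.018 m) or (horizontal distance between stud and strip_p6 below 0.06 m and horizontal distance between the grasp point and strip_p2 below 0.018 m))), for 0.02 s.
6. still pressed, the fingertips pass the fifth sixth, within 18 mm of the centre line point (value of joint strip above 0.001 m and ((horizontal distance between stud and strip_p0 below 0.06 m and horizontal distance between the grasp point and strip_p5 below 0.018 m) or (horizontal distance between stud and strip_p6 below 0.06 m and horizontal distance between the grasp point and strip_p1 below 0.018 m))), for 0.02 s.
7. still pressed, the fingertips reach the end beside the washer (value of joint strip above 0.001 m and ((horizontal distance between stud and strip_p0 below 0.06 m and horizontal distance between the grasp point and strip_p6 below 0.018 m) or (horizontal distance between stud and strip_p6 below 0.06 m and horizontal distance between the grasp point and strip_p0 below 0.018 m))), for 0.2 s.
At the end, for the whole second after the job is handed in: The fingertips still hold the strip pressed 1 mm or more, within 18 mm (seen from above) of its end beside the washer, with less than 15 N; every loose thing is within 12 mm of where it stood (all of step 7 and contact force between the fingers and anything else between 0.3 and 15 N and distance of each of beaker, vial, flask, tip_box, wash_bottle, pipette, reagent from where it was at the start of the episode below 0.012 m); the arm keeps its last pose, push and grip.
It fails at once if the fingertips leave the strip (less than 0.4 mm pressed while within about 15 mm above it and 16 mm to the side) anywhere between its two ends (value of joint strip below 0.0004 m and z of the grasp point in the frame of stirrer below 0.078 m and (horizontal distance between the grasp point and strip_p1 below 0.016 m or horizontal distance between the grasp point and strip_p2 below 0.016 m or horizontal distance between the grasp point and strip_p3 below 0.016 m or horizontal distance between the grasp point and strip_p4 below 0.016 m or horizontal distance between the grasp point and strip_p5 below 0.016 m)).
It fails at once if the fingertips press on anything with more than 20 N (contact force between the fingers and anything else above 20 N).
It fails at once if a bystander is lifted, shifted by more than 12 mm or tipped over (distance of any of beaker, vial, flask, tip_box, wash_bottle, pipette, reagent from where it was at the start of the episode above 0.012 m or angle between any of beaker, vial, flask, tip_box, wash_bottle, pipette, reagent's own z axis and vertical above 0.35 rad).
It also fails if it takes over 42 s, if anything falls off the work surface, if the arm or the gripper's body presses on something with over 40 N, if the wrist force passes 120 N, or if a joint passes its speed limit or range.

## Working session

There is one attempt and no reset: what is moved stays moved. The work goes in short steps, Python scripts to look and compute and a tool call to move; the robot and the scene stay as the last step left them, time stands still between calls to the robot, and variables do not carry over. Pictures are saved under pics/ and viewed, about 8 in all and at most 12, crops included, and the job is handed in when it is done.

Besides the shell and the picture viewer there is one more tool, called as name(argument=value, ...) on one line, values as JSON. play_rows: Moves the arm, as the interface text tells. Its arguments: {"type":"object","properties":{"translation":{"type":"array"},"delta_rot":{"type":"array"},"grip":{"type":"array"},"grip_force":{"type":"number"}},"required":["translation","delta_rot","grip"]}

```bash
mkdir -p pics; ls
cat > h.py <<'E'
import numpy as np,cv2
from workcell import ctrl
def ray(im,u,v,z):
    K=np.array(im["intrinsics"]);P=np.array(im["pose"])
    d=P[:3,:3]@np.linalg.inv(K)@[u,v,1];o=P[:3,3]
    return o+d*(z-o[2])/d[2]
def proj(im,X):
    K=np.array(im["intrinsics"]);P=np.array(im["pose"])
    c=K@(P[:3,:3].T@(np.array(X)-P[:3,3]));return c[:2]/c[2]
E
python3 - <<'E'
from h import *
import pickle
ims={}
for n in("scene","side","wrist"):
    ims[n]=im=ctrl.get_image(n);print(n,np.array(im["pose"]).round(3).tolist(),np.array(im["intrinsics"]).round(0).tolist())
pickle.dump(ims,open("a.pkl","wb"))
a=np.hstack([cv2.resize(ims[n]["image"],(400,300)) for n in("side","wrist")])
cv2.imwrite("pics/1.png",cv2.resize(ims["scene"]["image"],(800,600)))
cv2.imwrite("pics/2.png",a)
s=ctrl.read_state();print({k:np.round(s[k],3).tolist() for k in s})
E
```

```text
pics
scene [[0.807, 0.471, -0.356, 0.945], [0.591, -0.646, 0.483, -0.476], [-0.003, -0.6, -0.8, 0.857], [0.0, 0.0, 0.0, 1.0]] [[346.0, 0.0, 256.0], [0.0, 346.0, 190.0], [0.0, 0.0, 1.0]]
side [[-0.861, -0.321, 0.394, 0.12], [-0.508, 0.567, -0.648, 0.748], [-0.015, -0.759, -0.651, 0.796], [0.0, 0.0, 0.0, 1.0]] [[358.0, 0.0, 252.0], [0.0, 358.0, 191.0], [0.0, 0.0, 1.0]]
wrist [[0.438, -0.855, -0.277, 0.355], [-0.899, -0.417, -0.134, -0.55], [-0.001, 0.307, -0.952, 0.383], [0.0, 0.0, 0.0, 1.0]] [[338.0, 0.0, 259.0], [0.0, 338.0, 194.0], [0.0, 0.0, 1.0]]
{'t': 0.15, 'joint_positions': [1.053, 0.537, -0.004, 1.539, 0.003, 1.067, -0.071], 'dq': [-0.001, -0.001, 0.001, -0.003, -0.001, 0.001, -0.002], 'effort': [0.002, -57.133, 0.992, -25.183, -0.056, 0.015, 0.0], 'tool_pos': [0.284, -0.585, 0.404], 'tool_rot': [[0.9, 0.437, -0.001], [0.437, -0.9, 0.001], [-0.0, -0.001, -1.0]], 'force': [-0.222, 0.977, -0.195], 'torque': [-0.038, -0.027, 0.003], 'grip_width': 0.088}
```

View pics/1.png

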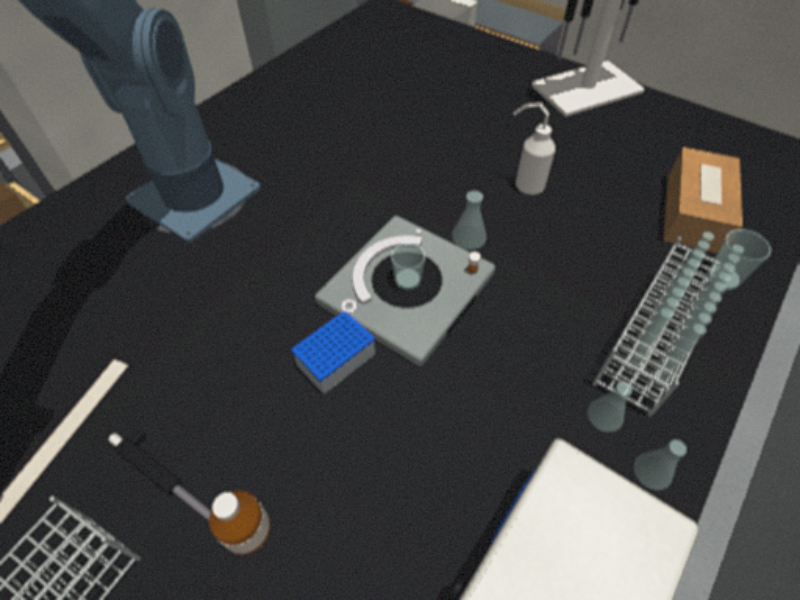

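View pics/2.png

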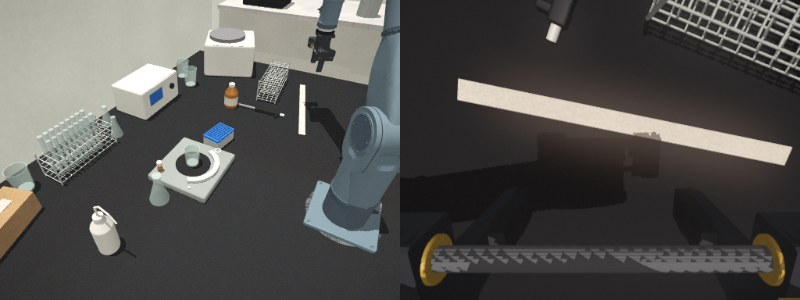

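The scene view (800x600) shows the stirrer with corners at about (398,217), (494,266), (422,355) and (317,297). The stud is at (418,232), on the far/+y end, and the washer is at (349,305), beside the blue tip box. The beaker stands inside the arc, and the flask is near the stud corner.

Run:
```python
from h import *
import pickle
from scipy.optimize import least_squares
ims=pickle.load(open("a.pkl","rb"))
im=ims["scene"];k=.64
for n,u,v,z in [("c1",398,217,.03),("c2",494,266,.03),("c3",422,355,.03),("c4",317,297,.03),("plate",406,278,.034),("stud",418,232,.033),("washer",349,305,.034)]:
    print(n,ray(im,u*k,v*k,z).round(4))
def arc(im,box):
    b=im["image"];x0,y0,x1,y1=box
    hsv=cv2.cvtColor(b,cv2.COLOR_BGR2HSV);g=b.min(2)
    m=np.zeros(g.shape,np.uint8);m[y0:y1,x0:x1]=(g[y0:y1,x0:x1]>175)*255
    n,l,st,ce=cv2.connectedComponentsWithStats(m);i=1+np.argmax(st[1:,4]);print(st[1:].tolist())
    v,u=np.where(l==i)
    return np.array([ray(im,a,c,.044) for a,c in zip(u,v)])
for n,box in(("scene",(190,130,330,240)),("side",(185,165,310,260))):
    P=arc(ims[n],box)
    r=least_squares(lambda p:np.hypot(P[:,0]-p[0],P[:,1]-p[1])-.095,[.55,0],loss="soft_l1",f_scale=.005).x
    d=P[:,:2]-r; c=np.arctan2(d[:,1],d[:,0]); m=np.arctan2(np.sin(c).mean(),np.cos(c).mean())
    dd=(c-m+np.pi)%(2*np.pi)-np.pi
    print(n,len(P),"centre",r.round(4),"mid",m,"range",np.degrees([m+dd.min(),m+dd.max()]).round(1),"rad",np.percentile(np.hypot(*d.T),[2,50,98]).round(4))
for n,u0,v0,u1,v1 in [("scene",195,130,330,235),("side",170,150,320,270)]:
    c=ims[n]["image"][v0:v1,u0:u1]; cv2.imwrite(f"pics/3{n}.png",cv2.resize(c,None,fx=400/c.shape[1],fy=400/c.shape[1],interpolation=cv2.INTER_CUBIC))
a=[cv2.resize(cv2.imread(f"pics/3{n}.png"),(400,315)) for n in("scene","side")];cv2.imwrite("pics/3.png",np.hstack(a))
```

```text
c1 [0.4447 0.1936 0.03  ]
c2 [0.6812 0.1957 0.03  ]
c3 [ 0.6827 -0.0577  0.03  ]
c4 [ 0.4472 -0.0708  0.03  ]
plate [0.5592 0.0646 0.034 ]
stud [0.5065 0.1802 0.033 ]
washer [ 0.5108 -0.0514  0.034 ]
[[266, 146, 4, 3, 8], [226, 150, 44, 43, 406], [301, 162, 6, 5, 27], [218, 191, 10, 9, 52]]
scene 406 centre [0.5586 0.0655] mid -3.0814165463307184 range [-251.5 -106. ] rad [0.0845 0.095  0.1052]
[[190, 176, 110, 78, 3298], [239, 202, 14, 10, 107]]
side 3298 centre [0.545  0.0857] mid 1.9999283867554338 range [-65.3 294.5] rad [0.0681 0.1123 0.1626]
```

View pics/3.png

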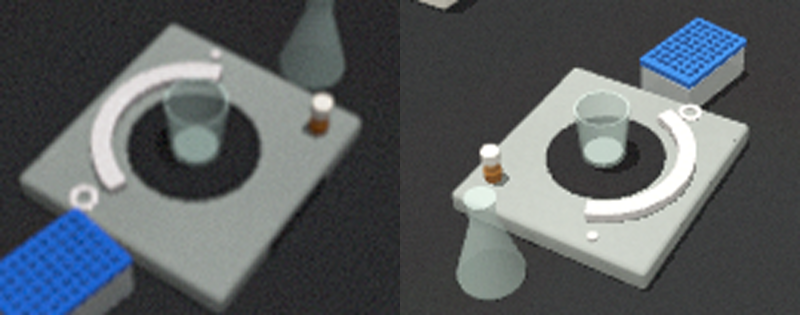

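```bash
cat > plan.py <<'E'
import sys,json
from h import *
from scipy.spatial.transform import Rotation as R
C=np.array([.5586,.0655]);MID=181.2
def arcpt(a,r=.095):   # a: degrees from strip middle, + towards stirrer +y
    t=np.radians(MID-a);return C+r*np.array([np.cos(t),np.sin(t)])
def rows(wps,pose=None):
    """wps: list of (x,y,z,yaw deg); tool points down; rounded rows in tool axes"""
    s=ctrl.read_state();p=np.array(s["tool_pos"]) ;M=np.array(s["tool_rot"])
    if pose is not None:p,M=pose
    T=[];D=[]
    for x,y,z,w in wps:
        c,n=np.cos(np.radians(w)),np.sin(np.radians(w))
        G=np.array([[c,n,0],[n,-c,0],[0,0,-1.]])
        t=np.round(1000*M.T@(np.array([x,y,z])-p),1 if abs(z)<.25 else 0)
        d=np.round(R.from_matrix(M.T@G).as_rotvec(),3)
        d[np.abs(d)<.002]=0
        p=p+M@t/1000;M=M@R.from_rotvec(d).as_matrix();T.append(t.tolist());D.append(d.tolist())
    for i in range(0,len(T),10):print(json.dumps({"translation":T[i:i+10],"delta_rot":D[i:i+10]}))
    return p,M
E
python3 - <<'E'
from plan import *
import pickle
ims=pickle.load(open("a.pkl","rb"))
sc=ims["scene"];sd=ims["side"]
# side crop: origin (170,150), 150x120 px -> 400x315
S=lambda u,v:(170+(u-400)*150/400,150+v*120/315)
Q=lambda u,v:(195+u*135/400,130+v*105/315)
def tri(a,b):
    A=[];B=[]
    for im,(u,v) in((sc,a),(sd,b)):
        P=np.array(im["pose"]);d=P[:3,:3]@np.linalg.inv(im["intrinsics"])@[u,v,1];d/=np.linalg.norm(d)
        N=np.eye(3)-np.outer(d,d);A.append(N);B.append(N@P[:3,3])
    return np.linalg.lstsq(np.vstack(A),np.hstack(B),rcond=None)[0].round(4)
print("stud",tri(Q(216,54),S(592,237)),"washer",tri(Q(84,197),S(690,112)))
print("strip end +y outer",tri(Q(220,66),S(586,216)), "flask top",tri((475*.64,195*.64),S(480,198)))
print("beaker rim",tri(Q(196,93),S(601,105)),"beaker base",tri(Q(196,146),S(604,152)))
for a in(-66,0,66):print(a,arcpt(a).round(4),"scene",proj(sc,[*arcpt(a),.044]).round(1),"side",proj(sd,[*arcpt(a),.044]).round(1), "sidecrop",((proj(sd,[*arcpt(a),.044])-[170,150])*[400/150,315/120]+[400,0]).round(0))
e=arcpt(66);s=ctrl.read_state();p0=np.array(s["tool_pos"]);y0=25.9
n=20
rows([(*(p0[:2]+(e-p0[:2])*i/n),.404,y0+(125-y0)*i/n) for i in range(1,n+1)])
E
```

```text
stud [0.5034 0.184  0.0302] washer [ 0.5081 -0.0513  0.0297]
strip end +y outer [0.5213 0.1664 0.0375] flask top [0.5835 0.26   0.1183]
beaker rim [0.5596 0.0682 0.1084] beaker base [0.5613 0.0649 0.0318]
-66 [ 0.5218 -0.0221] scene [232.3 188.5] side [270.4 193.2] sidecrop [668. 113.]
0 [0.4636 0.0635] scene [234.9 162.1] side [273.9 215.8] sidecrop [677. 173.]
66 [0.5182 0.1515] scene [265.4 152.9] side [242.9 227.8] sidecrop [594. 204.]
{"translation": [[27.0, -28.0, 0.0], [29.0, -26.0, 0.0], [31.0, -23.0, 0.0], [32.0, -20.0, 0.0], [35.0, -17.0, 0.0], [36.0, -14.0, 0.0], [37.0, -11.0, 0.0], [38.0, -8.0, 0.0], [38.0, -5.0, 0.0], [39.0, -1.0, 0.0]], "delta_rot": [[0.0, 0.0, -0.087], [0.0, 0.0, -0.086], [0.0, 0.0, -0.087], [0.0, 0.0, -0.086], [0.0, 0.0, -0.087], [0.0, 0.0, -0.086], [0.0, 0.0, -0.087], [0.0, 0.0, -0.086], [0.0, 0.0, -0.086], [0.0, 0.0, -0.087]]}
{"translation": [[38.0, 2.0, 0.0], [39.0, 5.0, 0.0], [37.0, 9.0, 0.0], [37.0, 12.0, 1.0], [35.0, 15.0, -0.0], [35.0, 18.0, -0.0], [32.0, 21.0, -0.0], [31.0, 24.0, -0.0], [28.0, 26.0, -0.0], [26.0, 28.0, -0.0]], "delta_rot": [[0.0, 0.0, -0.086], [0.0, 0.0, -0.087], [0.0, 0.0, -0.086], [0.0, 0.0, -0.087], [0.0, 0.0, -0.086], [0.0, 0.0, -0.087], [0.0, 0.0, -0.086], [0.0, 0.0, -0.087], [0.0, 0.0, -0.086], [0.0, 0.0, -0.087]]}
```

The two views agree: the stud is on the +y end, and the beaker is at the plate centre. I'll close the fingers and go above the stud end.

play_rows(translation=[[27,-28,0],[29,-26,0],[31,-23,0],[32,-20,0],[35,-17,0],[36,-14,0],[37,-11,0],[38,-8,0],[38,-5,0],[39,-1,0]], delta_rot=[[0,0,-0.087],[0,0,-0.086],[0,0,-0.087],[0,0,-0.086],[0,0,-0.087],[0,0,-0.086],[0,0,-0.087],[0,0,-0.086],[0,0,-0.086],[0,0,-0.087]], grip=[0,0,0,0,0,0,0,0,0,0], grip_force=10)

```text
t: 1.15
tool_pos: [0.4013, -0.2151, 0.4047]
tool_rot: [[0.248, 0.969, -0.0], [0.969, -0.248, -0.0], [-0.0, -0.0, -1.0]]
force: [1.4, -0.6, 0.0]
grip_width: 0.0101
```

play_rows(translation=[[38,2,0],[39,5,0],[37,9,0],[37,12,0],[35,15,0],[35,18,0],[32,21,0],[31,24,0],[28,26,0],[0,0,0]], delta_rot=[[0,0,-0.086],[0,0,-0.087],[0,0,-0.086],[0,0,-0.087],[0,0,-0.086],[0,0,-0.087],[0,0,-0.086],[0,0,-0.087],[0,0,-0.02],[0,0,0]], grip=[0,0,0,0,0,0,0,0,0,0])

```text
t: 2.15
tool_pos: [0.5069, 0.1198, 0.405]
tool_rot: [[-0.449, 0.894, 0.001], [0.894, 0.449, 0.004], [0.003, 0.003, -1.0]]
force: [0.3, -0.5, -0.2]
grip_width: 0.0009
```

Run:
```python
from plan import *
s=ctrl.read_state();print({k:np.round(s[k],3).tolist() for k in s})
im=ctrl.get_image("wrist");b=im["image"].copy()
print(np.array(im["pose"]).round(3).tolist())
for a in np.arange(-72,73,6):
    u,v=proj(im,[*arcpt(a),.044])
    if 0<u<512 and 0<v<384:cv2.circle(b,(int(u),int(v)),2,(0,0,255),-1)
cv2.imwrite("pics/4.png",b)
rows([(*arcpt(66),.3,117)]*3)
```

```text
{'t': 2.15, 'joint_positions': [0.184, 0.384, -0.626, 1.851, 0.262, 0.988, -0.086], 'dq': [0.057, -0.03, 0.059, 0.051, 0.002, 0.012, 0.049], 'effort': [-0.444, -40.88, -5.222, -23.806, 0.142, -0.034, -0.47], 'tool_pos': [0.507, 0.12, 0.405], 'tool_rot': [[-0.449, 0.894, 0.001], [0.894, 0.449, 0.004], [0.003, 0.003, -1.0]], 'force': [0.257, -0.533, -0.231], 'torque': [-0.016, -0.11, 0.034], 'grip_width': 0.001}
[[0.893, 0.428, 0.138, 0.471], [0.45, -0.851, -0.271, 0.19], [0.002, 0.304, -0.953, 0.384], [0.0, 0.0, 0.0, 1.0]]
{"translation": [[26.0, 26.0, 105.0], [-0.0, -0.0, -0.0], [-0.0, -0.0, -0.0]], "delta_rot": [[0.0, 0.0, -0.009], [0.0, 0.0, 0.0], [0.0, 0.0, 0.0]]}
```

View pics/4.png

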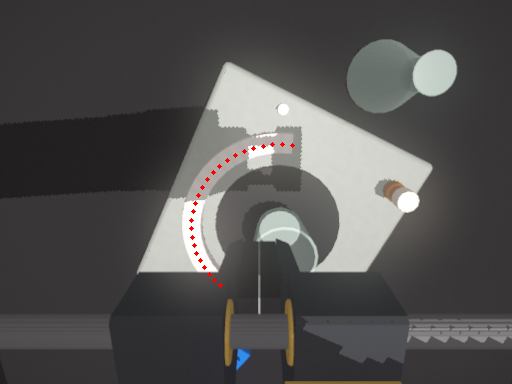

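The wrist view matches the strip model to within about 2–3 mm. The stud is at (283,109), beside the +y end. I'll centre over that end and descend to just above it.

play_rows(translation=[[13,13,0],[13,13,0],[0,0,40],[0,0,40],[0,0,40],[0,0,30],[0,0,15],[0,0,5],[0,0,0],[0,0,0]], delta_rot=[[0,0,-0.009],[0,0,0],[0,0,0],[0,0,0],[0,0,0],[0,0,0],[0,0,0],[0,0,0],[0,0,0],[0,0,0]], grip=[0,0,0,0,0,0,0,0,0,0])

```text
t: 3.2
tool_pos: [0.519, 0.1494, 0.2361]
tool_rot: [[-0.45, 0.893, 0.002], [0.893, 0.45, 0.001], [-0.001, 0.002, -1.0]]
force: [-0.1, 0.5, -0.1]
grip_width: 0.0007
```

Run:
```python
from plan import *
s=ctrl.read_state();print({k:np.round(s[k],4).tolist() for k in s})
p=np.array(s["tool_pos"])+np.array(s["tool_rot"])[:,2]*.147;print("grasp",p, "target",arcpt(66))
a=[]
for n,(u0,v0,u1,v1) in(("scene",(195,130,330,235)),("side",(180,130,315,235))):
    im=ctrl.get_image(n);a.append(cv2.resize(im["image"][v0:v1,u0:u1],(400,311),interpolation=cv2.INTER_CUBIC))
cv2.imwrite("pics/5.png",np.hstack(a))
```

```text
{'t': 3.2, 'joint_positions': [0.0161, 0.6554, -0.4966, 1.9152, 0.4764, 0.6868, -0.3021], 'dq': [-0.0003, -0.0049, -0.0036, -0.0009, 0.0019, -0.0016, -0.0007], 'effort': [0.0086, -50.8606, -6.5519, -15.9026, -0.034, 0.0075, -0.0009], 'tool_pos': [0.519, 0.1494, 0.2361], 'tool_rot': [[-0.4498, 0.8931, 0.0022], [0.8931, 0.4498, 0.0005], [-0.0005, 0.0022, -1.0]], 'force': [-0.1142, 0.5132, -0.1221], 'torque': [0.0568, -0.0767, -0.0036], 'grip_width': 0.0007}
grasp [0.51931237 0.14950583 0.08905787] target [0.51815097 0.15145857]
```

View pics/5.png

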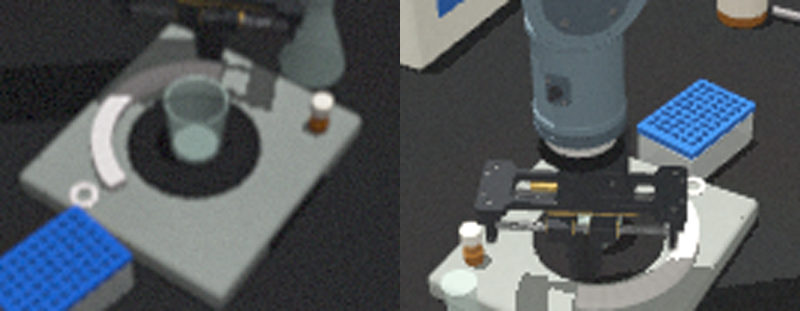

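The views show the shut fingers above the stud end, clear of the flask and beaker, with all objects undisturbed. I'll press down gently.

play_rows(translation=[[2,0,8],[0,0,8],[0,0,6],[0,0,3],[0,0,2],[0,0,2],[0,0,1],[0,0,0],[0,0,0],[0,0,0]], delta_rot=[[0,0,0],[0,0,0],[0,0,0],[0,0,0],[0,0,0],[0,0,0],[0,0,0],[0,0,0],[0,0,0],[0,0,0]], grip=[0,0,0,0,0,0,0,0,0,0])

```text
t: 4.3
tool_pos: [0.5174, 0.1512, 0.2049]
tool_rot: [[-0.45, 0.893, 0.0], [0.893, 0.45, -0.0], [-0.0, 0.0, -1.0]]
force: [-2.3, -1.2, 1.8]
grip_width: 0.0007
```

```bash
cat > st.py <<'E'
from plan import *
s=ctrl.read_state()
p=np.array(s["tool_pos"])+np.array(s["tool_rot"])[:,2]*.147
d=p[:2]-C;print("grasp",p.round(4),"a",(MID-np.degrees(np.arctan2(d[1],d[0]))%360).round(1),"r",np.hypot(*d).round(4),"tipz",(p[2]-.019).round(4),"F",np.round(s["force"],2),"q",np.round(s["joint_positions"],2),"rot",np.round(s["tool_rot"],3).tolist())
E
cat > stroke.py <<'E'
from st import *
a0=float(sys.argv[1]);a1=float(sys.argv[2]);z=float(sys.argv[3])
# tool yaw: radial at start, lagging 12 deg at the far end
yaw=lambda a:117+(235-117)*(66-a)/132
n=10
rows([(*arcpt(a),z,yaw(a)) for a in np.linspace(a0,a1,n+1)[1:]])
E
python3 stroke.py 66 33 .205
```

```text
grasp [0.5174 0.1512 0.0579] a 65.5 r 0.095 tipz 0.0389 F [-2.32 -1.21  1.83] q [-0.01  0.7  -0.46  1.92  0.51  0.63 -0.34] rot [[-0.45, 0.893, 0.0], [0.893, 0.45, -0.0], [-0.0, 0.0, -1.0]]
{"translation": [[-0.1, -4.7, -0.1], [-0.0, -5.4, -0.0], [-0.1, -5.5, -0.0], [-0.0, -5.5, -0.0], [-0.2, -5.5, -0.0], [-0.1, -5.4, -0.0], [-0.2, -5.5, -0.0], [-0.2, -5.5, -0.0], [-0.3, -5.4, -0.0], [-0.3, -5.5, -0.0]], "delta_rot": [[0.0, 0.0, -0.056], [0.0, 0.0, -0.051], [0.0, 0.0, -0.052], [0.0, 0.0, -0.051], [0.0, 0.0, -0.052], [0.0, 0.0, -0.051], [0.0, 0.0, -0.052], [0.0, 0.0, -0.051], [0.0, 0.0, -0.052], [0.0, 0.0, -0.051]]}
```

It is pressed about 5 mm with roughly 2 N. Starting the stroke.

play_rows(translation=[[0,-4.7,0],[0,-5.5,0],[0,-5.5,0],[0,-5.5,0],[-0.2,-5.5,0],[-0.1,-5.5,0],[-0.2,-5.5,0],[-0.2,-5.5,0],[-0.3,-5.5,0],[-0.3,-5.5,0]], delta_rot=[[0,0,-0.052],[0,0,-0.052],[0,0,-0.052],[0,0,-0.052],[0,0,-0.052],[0,0,-0.052],[0,0,-0.052],[0,0,-0.052],[0,0,-0.052],[0,0,-0.052]], grip=[0,0,0,0,0,0,0,0,0,0])

```text
t: 5.3
tool_pos: [0.4786, 0.1163, 0.2054]
tool_rot: [[-0.836, 0.549, 0.004], [0.549, 0.836, 0.003], [-0.002, 0.004, -1.0]]
force: [0.8, 1.3, 2.2]
grip_width: 0.0007
```

```bash
python3 stroke.py 34 0 .205
```

```text
grasp [0.4791 0.1167 0.0584] a 34.0 r 0.0945 tipz 0.0394 F [0.82 1.34 2.2 ] q [ 0.13  0.68 -0.58  2.04  0.65  0.61  0.09] rot [[-0.836, 0.549, 0.004], [0.549, 0.836, 0.003], [-0.002, 0.004, -1.0]]
{"translation": [[0.0, -5.0, 0.4], [-0.3, -5.6, 0.0], [-0.4, -5.6, 0.0], [-0.5, -5.7, 0.0], [-0.4, -5.6, 0.0], [-0.5, -5.6, 0.0], [-0.6, -5.6, 0.0], [-0.6, -5.6, 0.0], [-0.6, -5.6, 0.0], [-0.6, -5.6, -0.0]], "delta_rot": [[0.004, 0.002, -0.034], [0.0, 0.0, -0.053], [0.0, 0.0, -0.053], [0.0, 0.0, -0.053], [0.0, 0.0, -0.053], [0.0, 0.0, -0.053], [0.0, 0.0, -0.053], [0.0, 0.0, -0.053], [0.0, 0.0, -0.053], [0.0, 0.0, -0.054]]}
```

play_rows(translation=[[0,-5,0.3],[-0.3,-5.6,0],[-0.4,-5.6,0],[-0.4,-5.6,0],[-0.4,-5.6,0],[-0.5,-5.6,0],[-0.6,-5.6,0],[-0.6,-5.6,0],[-0.6,-5.6,0],[-0.6,-5.6,0]], delta_rot=[[0,0,-0.04],[0,0,-0.053],[0,0,-0.053],[0,0,-0.053],[0,0,-0.053],[0,0,-0.053],[0,0,-0.053],[0,0,-0.053],[0,0,-0.053],[0,0,-0.053]], grip=[0,0,0,0,0,0,0,0,0,0])

```text
t: 6.3
tool_pos: [0.4635, 0.0635, 0.205]
tool_rot: [[-0.998, 0.064, 0.003], [0.064, 0.998, 0.002], [-0.003, 0.002, -1.0]]
force: [0.3, 2.6, 3.8]
grip_width: 0.0006
```

```bash
python3 stroke.py 0 -33 .205;python3 - <<'E'
from h import *
a=[]
for n,(u0,v0,u1,v1) in(("scene",(195,130,330,235)),("side",(180,130,315,235))):
    im=ctrl.get_image(n);a.append(cv2.resize(im["image"][v0:v1,u0:u1],(400,311),interpolation=cv2.INTER_CUBIC))
cv2.imwrite("pics/6.png",np.hstack(a))
E
```

```text
grasp [0.4639 0.0638 0.058 ] a 0.2 r 0.0947 tipz 0.039 F [0.33 2.59 3.8 ] q [ 0.33  0.69 -0.7   2.09  0.77  0.63  0.59] rot [[-0.998, 0.064, 0.003], [0.064, 0.998, 0.002], [-0.003, 0.002, -1.0]]
{"translation": [[-0.7, -5.4, -0.1], [-0.7, -5.4, 0.0], [-0.7, -5.5, 0.0], [-0.8, -5.4, 0.0], [-0.8, -5.4, 0.0], [-0.8, -5.4, 0.0], [-0.8, -5.4, 0.0], [-0.9, -5.4, 0.0], [-0.9, -5.4, 0.0], [-1.0, -5.4, 0.0]], "delta_rot": [[0.002, 0.003, -0.046], [0.0, 0.0, -0.051], [0.0, 0.0, -0.052], [0.0, 0.0, -0.051], [0.0, 0.0, -0.052], [0.0, 0.0, -0.051], [0.0, 0.0, -0.052], [0.0, 0.0, -0.051], [0.0, 0.0, -0.052], [0.0, 0.0, -0.051]]}
```

View pics/6.png

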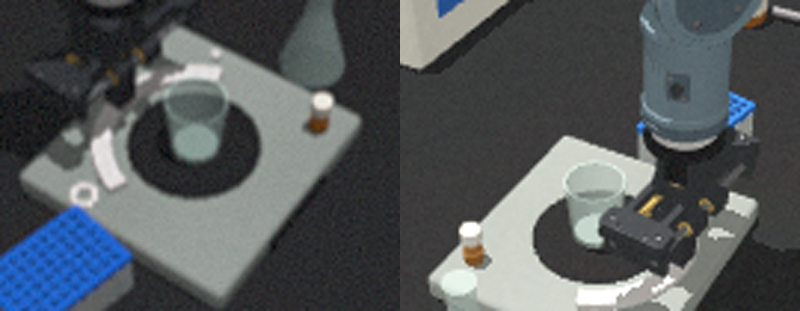

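At mid-stroke the fingers are on the strip's centre line, and the beaker and other objects are unmoved. Continuing.

play_rows(translation=[[-0.7,-5.4,0],[-0.7,-5.4,0],[-0.7,-5.4,0],[-0.8,-5.4,0],[-0.8,-5.4,0],[-0.8,-5.4,0],[-0.8,-5.4,0],[-0.9,-5.4,0],[-0.9,-5.4,0],[-1,-5.4,0]], delta_rot=[[0,0,-0.05],[0,0,-0.051],[0,0,-0.051],[0,0,-0.051],[0,0,-0.051],[0,0,-0.051],[0,0,-0.051],[0,0,-0.051],[0,0,-0.051],[0,0,-0.051]], grip=[0,0,0,0,0,0,0,0,0,0])

```text
t: 7.4
tool_pos: [0.4794, 0.0122, 0.2046]
tool_rot: [[-0.903, -0.429, 0.001], [-0.429, 0.903, 0.001], [-0.001, 0.001, -1.0]]
force: [-1.5, 1.9, 2.5]
grip_width: 0.0004
```

```bash
python3 stroke.py -33 -66 .205
```

```text
grasp [0.4795 0.0124 0.0576] a -32.7 r 0.0953 tipz 0.0386 F [-1.53  1.89  2.54] q [ 0.51  0.75 -0.8   2.06  0.86  0.7   1.15] rot [[-0.903, -0.429, 0.001], [-0.429, 0.903, 0.001], [-0.001, 0.001, -1.0]]
{"translation": [[-1.5, -5.8, -0.4], [-1.0, -5.4, 0.0], [-1.1, -5.3, 0.0], [-1.1, -5.4, 0.0], [-1.1, -5.3, 0.0], [-1.1, -5.4, 0.0], [-1.2, -5.3, -0.0], [-1.2, -5.4, -0.0], [-1.3, -5.3, -0.0], [-1.2, -5.3, -0.0]], "delta_rot": [[0.0, 0.0, -0.053], [0.0, 0.0, -0.052], [0.0, 0.0, -0.051], [0.0, 0.0, -0.052], [0.0, 0.0, -0.051], [0.0, 0.0, -0.052], [0.0, 0.0, -0.051], [0.0, 0.0, -0.052], [0.0, 0.0, -0.051], [0.0, 0.0, -0.052]]}
```

play_rows(translation=[[-1.3,-5.6,-0.2],[-1,-5.4,0],[-1.1,-5.4,0],[-1.1,-5.4,0],[-1.1,-5.4,0],[-1.1,-5.4,0],[-1.2,-5.3,0],[-1.2,-5.3,0],[-1.3,-5.3,0],[-1.2,-5.3,0]], delta_rot=[[0,0,-0.052],[0,0,-0.052],[0,0,-0.052],[0,0,-0.052],[0,0,-0.052],[0,0,-0.052],[0,0,-0.052],[0,0,-0.052],[0,0,-0.052],[0,0,-0.052]], grip=[0,0,0,0,0,0,0,0,0,0])

```text
t: 8.4
tool_pos: [0.5213, -0.0223, 0.2046]
tool_rot: [[-0.571, -0.821, -0.001], [-0.821, 0.571, 0.001], [-0.0, 0.001, -1.0]]
force: [-1.5, 1.0, 2.8]
grip_width: 0.0005
```

play_rows(translation=[[0,0,0],[0,0,0],[0,0,0],[0,0,0],[0,0,0]], delta_rot=[[0,0,0],[0,0,0],[0,0,0],[0,0,0],[0,0,0]], grip=[0,0,0,0,0])

```text
t: 8.9
tool_pos: [0.5216, -0.0227, 0.2049]
tool_rot: [[-0.572, -0.82, 0.001], [-0.82, 0.572, -0.0], [-0.001, -0.001, -1.0]]
force: [2.0, -0.5, 3.3]
grip_width: 0.0007
```

```bash
python3 st.py;python3 - <<'E'
from plan import *
print("end",arcpt(-66))
a=[]
for n,(u0,v0,u1,v1) in(("scene",(195,130,330,235)),("side",(180,130,315,235))):
    im=ctrl.get_image(n);a.append(cv2.resize(im["image"][v0:v1,u0:u1],(400,311),interpolation=cv2.INTER_CUBIC))
cv2.imwrite("pics/7.png",np.hstack(a))
E
```

```text
grasp [ 0.5218 -0.0227  0.0579] a -66.1 r 0.0956 tipz 0.0389 F [ 1.98 -0.54  3.26] q [ 0.63  0.85 -0.9   1.95  0.93  0.83  1.73] rot [[-0.572, -0.82, 0.001], [-0.82, 0.572, -0.0], [-0.001, -0.001, -1.0]]
end [ 0.52178602 -0.022077  ]
```

View pics/7.png

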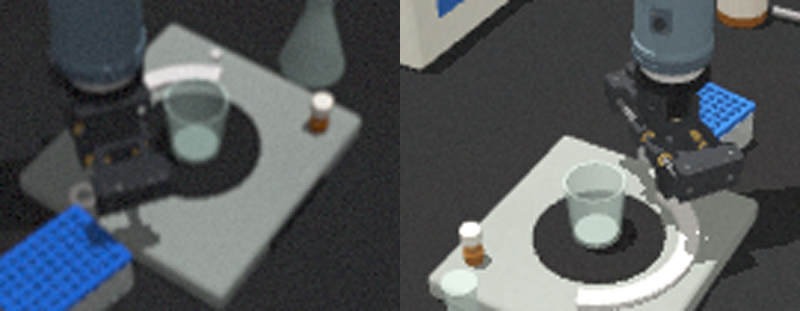

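The fingers are at the washer end and still pressing. The beaker, vial, flask and tip box sit at the same pixels as before. Handing in.

```bash
python3 -c "
from h import *
print(ctrl.sign_off())"
```

```text
the job is handed in; nothing more can be done
None
```

I pressed the shut fingertips onto the strip at the stud end (+y side). I then followed the arc to the washer end in one unbroken stroke and handed in while still pressing there. No verdict was reported.

- **Stroke:** at every check the fingertips were about 5 mm into the strip and within about 1 mm of its estimated centre line. The vertical force read about 2–4 N.
- **End pose:** the fingertips were within 1 mm of the estimated washer-end point, about 5 mm pressed, with 3.3 N vertical force. The clock read about 9 s, well inside the 42 s limit.
- **Surroundings:** the last pictures showed the beaker, vial, flask and tip box where they had been. The wash bottle, pipette and reagent bottle were outside those crops; the arm passed well above that part of the bench.
- **Disagreements:** the force sensor drifted by about 1–2 N sideways. At the start it read 1.8 N vertically, against the 3 N expected for 5 mm. The side-view arc fit failed because its mask was bad, so I used the scene-view fit and checked it against the wrist view, which agreed to about 2–3 mm.

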